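# Load a socket strip into the spring feeder and shut its keeper rail

## Robot

A 7-joint arm with a two-finger parallel gripper is mounted at the origin on the work surface. World frame = base frame: x ahead of the robot, y to its left, z up, the work surface at z = 0. Lengths are in m, angles in degrees, forces in N, time in s.
With the tool pointing down it reaches from about 0.425 to 0.825 m from the base axis. Payload 3.6 kg.
Tool frame: the origin (TCP) lies between the finger pads; the fingertips stand 8 mm ahead of it and the grasp point (between the pads) lies 11 mm behind it (env.tips_ahead is the distance from the TCP to the fingertips, in m); z points along the fingers, y is the line along which they close (so a half turn about z gives the same grasp; the last joint's range is limited). The gripper opens to 93 mm and grips with 3 to 60 N. Pads are 15 mm wide; open, the fingers measure 128 mm over their backs; the gripper's body (75 mm by 188 mm) begins 65 mm behind the grasp point.
Start: joints at [-69.987, 35.231, -0.722, 81.555, 0.464, 63.22, -2.315], TCP at [0.239, 0.605, 0.194] pointing down, gripper open.
Joint ranges: [-178.69, 178.69], [-17.37, 117.87], [-77.05, 75.6], [15.02, 138.74], [-78.02, 258.01], [0.78, 113.62], [-162.83, 162.83]. Speed limits (degrees/s): [159.86, 159.86, 180, 180, 180, 180, 180].

## Interface

Orientations are given as [roll, pitch, yaw] about the fixed x, y, z axes, in that order (R = Rz(yaw) Ry(pitch) Rx(roll)).
In Python, from plant import env, gripper_to, kin, eyes, workorder, spot_in, outline_of, status gives the robot as it stands. Calls block until the motion is done:
- env.move_pose(position, orientation): joint-space move of the TCP to a pose.
- env.move_straight(position, ori=None, rate=0.15, max_force=None): straight line of the TCP; ori=None keeps the orientation; rate is the mean speed in m/s. With max_force (N) it stops when the force on the tool has changed by that much, and returns True; else False.
- env.movej(angles): joint-space move.
- gripper_to(opening, grasp_force=None): finger opening in m; grasp_force is the grip in N (None keeps the last); returns when the fingers have stopped.
- env.wait(seconds).
- kin.solve_ik(position, orientation): joint angles nearest the present ones, or None.
- eyes.grab_frame(name): name is "side" or "top" or "wrist"; returns the picture (384x512x3 uint8, red, green, blue); there is no depth.
- eyes.camera_params(name): a dict with "fx", "fy", "cx", "cy" (pixels), "dist_coeffs" ([k1, k2, p1, p2, k3] as OpenCV has them; the pictures are not rectified), "R" (3x3) and "t" (3): a world point X has camera coordinates R X + t. Camera axes: x right, y down, z forward; pixel columns grow to the right and rows downward; lengths in m; the calibration is good to about 2 mm. A picture is of the moment at which its call begins: read the wrist's pose just before it. camera_params takes no time and is no camera call; for the wrist camera it gives the pose at the moment of the call.
A pose or a line that the arm cannot do raises env.PlanningError and nothing moves.
- workorder.job_done(): hands the job in; it is judged then, once.
Trained networks look in the newest picture that a camera, given by its name, has taken for a name from the list of things; names that differ only in an ending like _2 or _b are one class to them, and where a whole thing is asked for, a point or a joint stands for the part that bears it (a point fixed in the world has none). Each returns a list of dicts, best first, with "conf" (0 to 1); they miss things now and then, are a little off and sometimes report something else, mostly with a low value. They report only what shows in the picture. A call takes as long as a camera call.
- spot_in(camera, thing): "centre" ([column, row] as shares, 0 to 1, of the picture: columns of its width, rows of its height, amid what is visible of it).
- outline_of(camera, thing): "pixels" (384x512 bool, what is visible of it) and "centre" ([column, row] as shares, 0 to 1, of the picture: columns of its width, rows of its height, amid what is visible of it).
Readings, each from a call of its own:
- status.current_t(): time.
- status.current_joints(): joint angles.
- status.current_joint_velocities(): joint speeds.
- status.current_joint_efforts(): joint torques, N m.
- status.current_eef_pos(): TCP position.
- status.current_orientation(): TCP orientation.
- status.current_wrist_force(): force on the tool from outside, world axes, zero at the start.
- status.current_moment(): the same for the moment, N m.
- status.current_gripper_width(): finger opening in m.
- status.current_grip_force(): force on a finger pad.
Only numpy, scipy, OpenCV 4.12 (cv2) and the standard library are available. Lean on these libraries where they do the work, as an engineer would, in place of code of your own. Each camera call takes 0.05 s, during which the arm holds its last target. There are 200 camera calls.

## Task

Load the long socket strip into the channel of the strip feeder: press its end gently back against the spring follower until the other end can go down behind the front lip, and let go of it lying flat on the channel floor, held between follower and lip. Then slide the keeper rail fully shut over it by its upright tab. Feel your way and do not force anything (about 25 N is too much), and leave the short strip and the other things on the bench where they are.

Things in the scene. Friction and masses are not known exactly. Their poses are not given: they have to be found in the camera images.
- strip_mid (a point): Centre (half-way up, 21 mm above its underside) of the LONG socket strip, loose on the bench, about 60 g. A flat metal carrier bar 110 mm long (its x axis), 22 mm wide (y), 9 mm high (z up), with a black upright socket moulding on its middle: 50 mm long, 10 mm wide, from 9 to 42 mm above the underside; grasp it there, across its 10 mm. The same either way round.
- bed: Feeder bed: dark steel plate 320 x 70 x 12 mm fixed to the bench; origin at the centre of its underside, z up, x along it from lip end to rail-tab end. An aluminium channel block is clamped on it, channel along bed x, centred on y = 0. The block sits up to 20 mm to either side of its mid place along x; this shift is NOT measured: feel for it or look. It does not yield to pushing.
- channel_mid (a point): Fixed to the bed (x -20, y 0, z 41 mm in bed coordinates): where the seated strip's centre would be if the block had no shift. Channel floor 21 mm below it (z 20 mm), 24.4 mm between walls, which rise straight to 6 mm above the floor, then flare out at 45 degrees to 10 mm above it. Channel, lip and follower are smooth (friction about 0.2).
- lip_mid (a point): Fixed to the bed (x -75, z 25 mm in bed coordinates): for a block with no shift, the top of the inner face of the front lip, a steel bar across the channel's -x end, 5 mm high above the channel floor, 6 mm thick.
- follower_mid (a point): Fixed to the bed (x 27, z 28 mm): for a block with no shift, the face of the free spring follower, a post 10 mm wide, from 1 to 16.5 mm above the channel floor. It yields up to 16 mm towards +x, then stops hard; it pushes towards the lip with 3 N when free + 0.5 N per mm, damped (60 N s/m). Lip to free follower is 102 mm, so the 110 mm strip needs it pushed back by 8 mm or more.
- tab_mid (a point): Fixed to the bed (x 118, z 53 mm): for a block with no shift and the rail fully open, the centre of the rail's upright push tab, a steel plate 6 mm thick in x, 26 mm wide in y, free from 39 to 67 mm above the bench. It shifts with the block and moves 1:1 with the rail towards bed -x.
- rail (a joint): Keeper rail's travel in m: 0 open, 0.058 fully shut at its stop; starts within 6 mm of open. Slides on the block towards the lip (bed -x) with about 3 N of friction and stays where left. A steel fork: its tines, 15 mm apart, 11 to 15 mm above the channel floor, end at bed x 54 mm when open (no shift) and pass beside the moulding, over the carrier's edges. Push tab at its rear.
- short_strip_mid (a point): Centre of a SHORT strip of the same make, 70 mm long with a 30 mm moulding, loose: not the one wanted, leave it alone.
- tape_reel: Bystander: flat reel of amber tape, ring 90 mm across, 15 mm high; stands well behind the feeder. Origin at its underside.
- screwdriver: Bystander: screwdriver with black handle, 170 mm long, lying at the right. Origin at its underside.
- flux_jar: Bystander: small upright jar, 50 mm across, 55 mm high, at the far right. Origin at its underside.
- dish: Bystander: small steel dish, 80 mm across, 28 mm high, at the left. Origin at its underside.
- multimeter: Bystander: orange hand-held meter lying on its back, 160 x 85 x 40 mm, far left. Origin at its underside.
- tweezers: Bystander: steel tweezers lying flat, 120 mm long, 8 mm high, at the left. Origin at its underside.

How it is judged (in metres and radians):
On the way, in this order (a step that is already met when the one before it is completed fails the run):
1. the long strip lies flat on the channel floor behind the lip, with the rail still open (z of strip_mid in the frame of bed between 0.039 and 0.0428 m and y of strip_mid in the frame of bed between -0.003 and 0.003 m and x of strip_mid in the frame of bed between -0.045 and 0.005 m and angle between strip_mid's own z axis and vertical below 0.03 rad and angle between the x axis of strip_mid and the x axis of bed, either way round below 0.05 rad and value of joint rail below 0.02 m), for 0.2 s.
2. the keeper rail is slid fully shut over the strip (z of strip_mid in the frame of bed between 0.039 and 0.0428 m and y of strip_mid in the frame of bed between -0.003 and 0.003 m and x of strip_mid in the frame of bed between -0.045 and 0.005 m and angle between strip_mid's own z axis and vertical below 0.03 rad and angle between the x axis of strip_mid and the x axis of bed, either way round below 0.05 rad and value of joint rail above 0.055 m), for 0.2 s.
At the end, for the whole second after the job is handed in: The long strip is at rest in the channel, behind the lip: flat on the floor (centre within 1.8 mm of its seated height, tilt under 0.03 rad), within 3 mm of the channel's centre line and 0.05 rad of its direction; the keeper rail is within 3 mm of fully shut (all of step 2 and linear speed of strip below 0.01 m/s); the robot touches nothing.
It fails at once if the strip is pressed against the feeder with more than 25 N (contact force between strip and bed above 25 N).
It fails at once if the fingers press on the feeder or its rail with more than 25 N (contact force between the fingers and bed above 25 N).
It fails at once if the short strip or another bystander is moved more than 20 mm (distance of any of short_strip_mid, tape_reel, screwdriver, flux_jar, dish, multimeter, tweezers from where it was at the start of the episode above 0.02 m).
It also fails if it takes over 62 s, if anything falls off the work surface, if the arm or the gripper's body presses on something with over 40 N, if the wrist force passes 120 N, or if a joint passes its speed limit or range.

## Working session

There is one attempt and no reset: what is moved stays moved. The work goes in short steps, each a Python script; the robot and the scene stay as the last script left them, time stands still between calls to the robot, and variables do not carry over. Pictures are saved under pics/ and viewed, at most 10 in all, crops included, and the job is handed in when it is done.

```bash
mkdir -p pics; ls
cat > h.py <<'E'
import numpy as np, cv2
from plant import env, gripper_to, kin, eyes, workorder, spot_in, outline_of, status
def ray(c,px):
    K=np.array([[c['fx'],0,c['cx']],[0,c['fy'],c['cy']],[0,0,1.]])
    u=cv2.undistortPoints(np.array([[px]],float),K,np.array(c['dist_coeffs'],float))[0,0]
    R=np.array(c['R']);t=np.array(c['t']); return -R.T@t, R.T@np.array([u[0],u[1],1.])
def at_z(c,px,z):
    o,d=ray(c,px); return o+d*(z-o[2])/d[2]
def proj(c,X):
    K=np.array([[c['fx'],0,c['cx']],[0,c['fy'],c['cy']],[0,0,1.]])
    return cv2.projectPoints(np.atleast_2d(X).astype(float),cv2.Rodrigues(np.array(c['R']))[0],np.array(c['t'],float),K,np.array(c['dist_coeffs'],float))[0][:,0]
def save(n,im): cv2.imwrite('pics/'+n+'.png',im[:,:,::-1])
E
python3 - <<'E'
from h import *
ims=[]
for cam in ['top','side']:
    im=eyes.grab_frame(cam); ims.append(im); c=eyes.camera_params(cam)
    o=-np.array(c['R']).T@np.array(c['t']); print(cam,o.round(3),c['fx'])
    for n in ['strip_mid','short_strip_mid','bed','rail']:
        for r in outline_of(cam,n)[:2]:
            px=np.array(r['centre'])*[512,384]
            m=r['pixels'].astype(np.uint8); rr=cv2.minAreaRect(cv2.findNonZero(m)) if m.any() else None
            print(n,round(r['conf'],2),px.round(1),at_z(c,px,0.02).round(3),rr)
    save(cam,cv2.resize(im,(800,600)))
E
```

```text
pics
top [3.75e-01 1.00e-03 1.05e+00] 349.3550817526605
strip_mid 0.7 [351.1 192.8] [ 0.636 -0.262  0.02 ] ((349.799560546875, 194.1678466796875), (35.791358947753906, 8.505622863769531), 19.798877716064453)
short_strip_mid 0.26 [103.4 229.5] [0.418 0.463 0.02 ] ((103.0, 226.5), (25.0, 24.0), 90.0)
bed 0.58 [208.  199.4] [0.554 0.164 0.02 ] ((208.61294555664062, 199.7317657470703), (104.72688293457031, 24.253562927246094), 22.833654403686523)
side [ 0.056 -0.642  0.93 ] 391.5493984174534
strip_mid 0.63 [330.8 252.8] [ 0.629 -0.27   0.02 ] ((329.68780517578125, 253.59169006347656), (37.007728576660156, 11.681733131408691), 52.594642639160156)
short_strip_mid 0.47 [276.1 279.1] [ 0.454 -0.235  0.02 ] ((279.8230285644531, 281.1548767089844), (24.082454681396484, 10.065713882446289), 48.8140754699707)
bed 0.77 [218.  188.2] [0.535 0.145 0.02 ] ((219.17469787597656, 185.89273071289062), (80.22386932373047, 22.825353622436523), 61.04899978637695)
```

View pics/top.png

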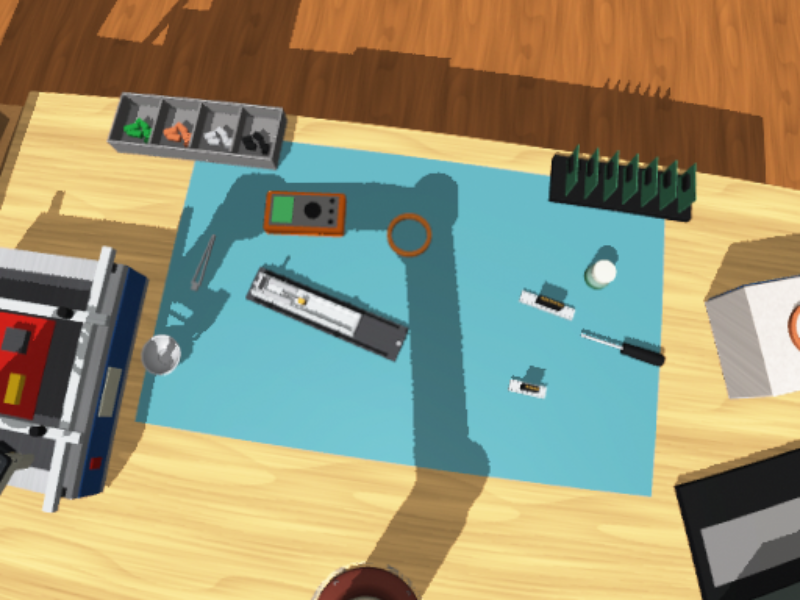

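View pics/side.png

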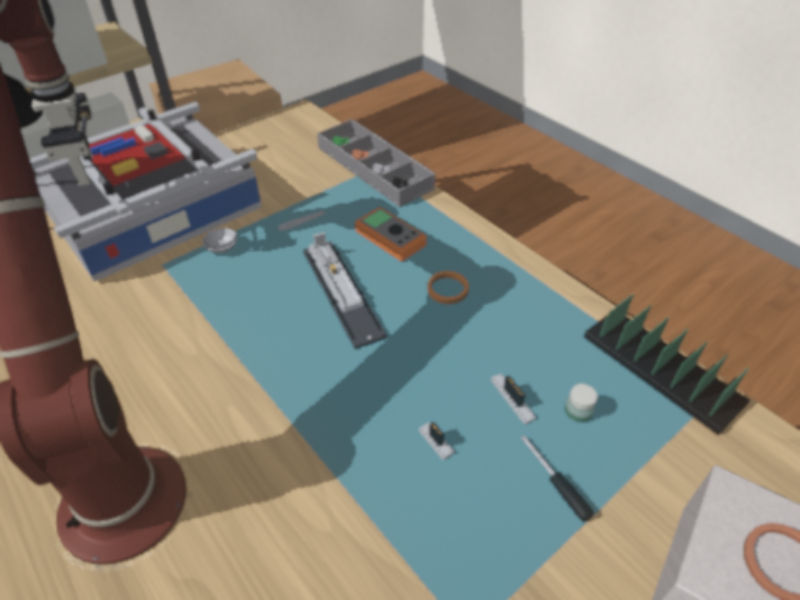

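Top view: the bed runs from its tab end (upper left, 262,283) to its lip end (400,345). The long strip is at (548,303), the short one at (528,387), and the tape reel at (409,235). The side view agrees, with the tab at (320,240). Next I'll look from above the bed and the strip with the wrist camera.

Run:
```python
from h import *
c=eyes.camera_params('top')
eyes.grab_frame('top')
def axis(n,z):
    r=outline_of('top',n)[0]; m=r['pixels'].astype(np.uint8)
    (cx,cy),_,_=rr=cv2.minAreaRect(cv2.findNonZero(m)); b=cv2.boxPoints(rr)
    P=np.array([at_z(c,p,z)[:2] for p in b]); e=[P[1]-P[0],P[2]-P[1]]; e=max(e,key=np.linalg.norm)
    return P.mean(0),e,np.degrees(np.arctan2(e[1],e[0]))
pb,eb,ab=axis('bed',0.012); ps,es,as_=axis('strip_mid',0.01)
print(pb,eb,ab,ps,es,as_)
np.set_printoptions(suppress=True,precision=4)
def near(a): return (a+180)%180  # 0..180
print(status.current_orientation())
for n,p,a in [('wb',pb,ab),('ws',ps,as_)]:
    best=None
    for k in (0,180,-180):
        q=kin.solve_ik([p[0],p[1],.30],[180,0,a+k])
        print(k,q)
        if q is not None and (best is None or abs(q[6])<abs(best[0])): best=(q[6],a+k)
    env.move_pose([p[0],p[1],.30],[180,0,best[1]])
    cc=eyes.camera_params('wrist'); im=eyes.grab_frame('wrist')
    np.savez(n,im=im,**{k:np.array(v) for k,v in cc.items()})
    save(n,cv2.resize(im,(800,600)))
    print(n,best,status.current_joints(),status.current_eef_pos(),-np.array(cc['R']).T@np.array(cc['t']))
print(status.current_t())
```

```text
[0.55543865 0.16726619] [-0.08278619 -0.31314428] -104.80853515520255 [ 0.63388604 -0.2609432 ] [-0.02396924 -0.10716984] -102.60710055771646
[179.9994  -0.0013 158.4702]
0 [ -7.0043  25.1297 -18.8784  83.2727   8.2628  72.9622 138.5488]
180 [-35.7629  25.739   26.9914  84.2399 -11.9028  72.8659 -22.3724]
-180 [-35.7629  25.739   26.9914  84.2399 -11.9028  72.8659 -22.3724]
wb (np.float64(-22.37236090784683), np.float64(-284.80853515520255)) [-35.853   25.7767  26.8791  84.2407 -11.9194  72.8666 -22.3702] [0.5549 0.1692 0.2995] [0.576  0.2467 0.4902]
0 [  -6.4927   47.9911   68.7593   65.2903  -43.8675   92.018  -141.186 ]
180 [  6.7604  37.3569  29.1227  64.7606 -17.3536  81.9214  20.5531]
-180 [  6.7604  37.3569  29.1227  64.7606 -17.3536  81.9214  20.5531]
ws (np.float64(20.553138042545427), np.float64(-282.6071005577165)) [  6.6316  37.3371  29.019   64.7543 -17.379   81.9287  20.5459] [ 0.6349 -0.2585  0.3001] [ 0.6528 -0.1807  0.4909]
4.3333
```

View pics/wb.png

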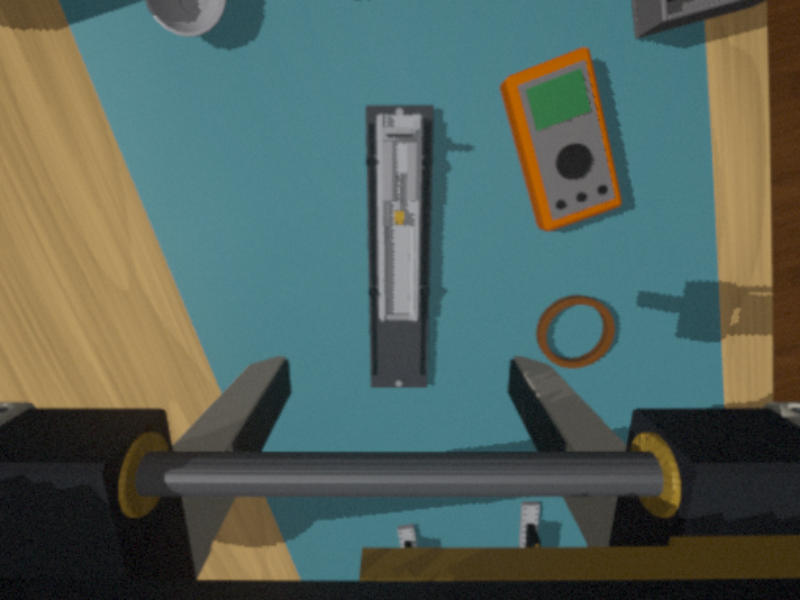

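View pics/ws.png

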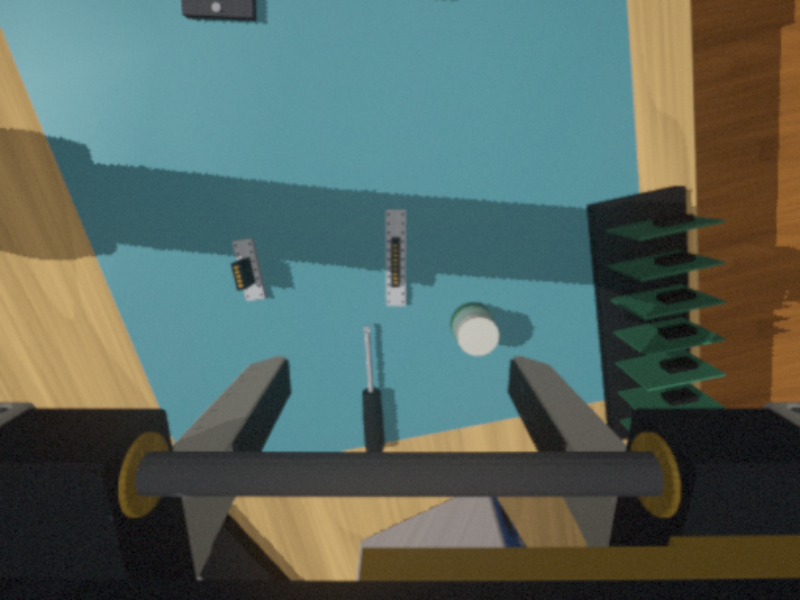

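The wb picture shows the bed (corners about (366,106), (433,106), (428,387), (371,387)), with the tab at the top (400,125), the yellow follower at (400,217) and the lip at row 318. The ws picture shows the long strip carrier spanning (385–407, 209–306), with its moulding at (395,262). Next step: fit both and view an enlarged crop of the feeder.

```bash
cat >> h.py <<'E'
def load(n):
    d=dict(np.load(n+'.npz')); im=d.pop('im'); return im,{k:(v if v.ndim else float(v)) for k,v in d.items()}
E
python3 - <<'E'
from h import *
from scipy.optimize import least_squares
np.set_printoptions(suppress=True,precision=4)
im,c=load('ws')
r=outline_of('wrist','strip_mid'); print([(x['conf'],np.array(x['centre'])*[800,600]) for x in r])
m=r[0]['pixels'].astype(np.uint8); b=cv2.boxPoints(cv2.minAreaRect(cv2.findNonZero(m)))
P=np.array([at_z(c,p,.009)[:2] for p in b]); e=max([P[1]-P[0],P[2]-P[1]],key=np.linalg.norm)
print('strip',P.mean(0),np.linalg.norm(e),np.degrees(np.arctan2(e[1],e[0])), b*800/512)
im,c=load('wb')
px=np.array([[366,106],[433,106],[428,387],[371,387]])*.64
P=np.array([at_z(c,p,.012)[:2] for p in px]); print('bed corners',P, [np.linalg.norm(P[i]-P[i-1]) for i in range(4)])
loc=np.array([[.16,-.035],[.16,.035],[-.16,.035],[-.16,-.035]])
# order: top is +x(bed); world +x is picture right
def f(q,s=1):
    R=np.array([[np.cos(q[2]),-np.sin(q[2])],[np.sin(q[2]),np.cos(q[2])]])
    return R
best=None
for flip in (1,-1):
    L=loc*[1,flip]
    g=lambda q:((f(q)@L.T).T+q[:2]-P).ravel()
    s=least_squares(g,[*P.mean(0),np.radians(75)])
    if best is None or s.cost<best[0]: best=(s.cost,s.x,s.fun)
print('bed',best[1][:2],np.degrees(best[1][2]),best[2]); np.save('bed',best[1])
crop=cv2.rotate(im[58:258,225:285],cv2.ROTATE_90_CLOCKWISE)
save('crop',cv2.resize(crop,None,fx=4,fy=4,interpolation=cv2.INTER_CUBIC))
x,y,a=best[1]
def B(p): return [x+np.cos(a)*p[0]-np.sin(a)*p[1],y+np.sin(a)*p[0]+np.cos(a)*p[1],p[2]]
for n,p in dict(lipout=(-.081,0,.025),lipin=(-.075,0,.025),lipinfloor=(-.075,0,.02),fol=(.027,0,.0365),tabtop=(.118,0,.067),tabtopR=(.118,.013,.067),tine=(.054,0,.035),bedlip=(-.16,0,.012),bedtab=(.16,0,.012)).items():
    u=proj(c,B(p))[0]; v=proj(c,B((p[0]+.01,p[1],p[2])))[0]
    w=lambda u:np.array([(199-(u[1]-58))*4+2,(u[0]-225)*4+2])
    print(n,'crop px',w(u),'per10mm',(w(v)-w(u))[0])
E
```

```text
[(0.7, array([394.4 , 250.02]))]
strip [ 0.6311 -0.2623] 0.10723469159495327 -102.26608297881015 [[385.9375 209.375 ]
 [404.6875 209.375 ]
 [404.6875 303.125 ]
 [385.9375 303.125 ]]
bed corners [[0.5615 0.3255]
 [0.6279 0.3081]
 [0.5484 0.0004]
 [0.4803 0.0182]] [np.float64(0.3178433174022534), np.float64(0.06862784547147592), np.float64(0.3177986319659599), np.float64(0.07035188921908096)]
bed [0.5545 0.163 ] 75.34823083484373 [-0.0004  0.0012  0.0009  0.0009 -0.0004 -0.001  -0.0001 -0.0011]
lipout crop px [182.3964 124.7354] per10mm 21.052787645751437
lipin crop px [194.9986 124.7357] per10mm 21.201126347124728
lipinfloor crop px [198.6191 124.7273] per10mm 21.01658073268777
fol crop px [419.9193 124.7627] per10mm 24.5072904317866
tabtop crop px [660.9003 124.8341] per10mm 29.561292604747223
tabtopR crop px [660.873  88.948] per10mm 29.559613775150865
tine crop px [487.0641 124.7614] per10mm 25.265692986838076
bedlip crop px [ 37.2253 124.7098] per10mm 18.83777425589483
bedtab crop px [761.6435 124.7201] per10mm 27.372349426963524
```

View pics/crop.png

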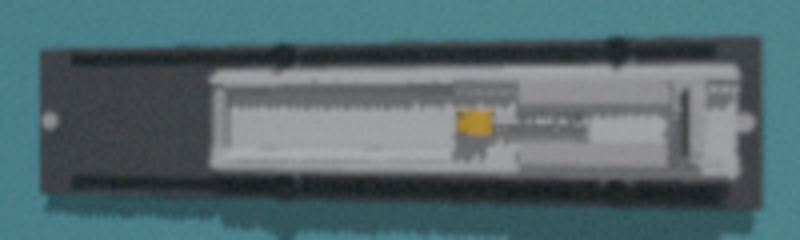

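The crop shows the lip's outer edge at column 211 (182 expected for no shift), the follower face at 457 (420), and the tine ends at 517 (487). That puts the block shift at about +14 mm. Now I'll grasp the strip.

Run:
```python
from h import *
np.set_printoptions(suppress=True,precision=4)
o=[180,0,77.6]; p=[.632,-.262]
gripper_to(.04,40)
env.move_pose([*p,.09],o)
print(env.move_straight([*p,.022],rate=.06,max_force=6))
gripper_to(0.0,40); print(status.current_gripper_width(),status.current_grip_force(),status.current_eef_pos())
env.move_straight([*p,.12],rate=.1)
print(status.current_gripper_width(),status.current_grip_force(),status.current_wrist_force(),status.current_orientation())
x,y,a=np.load('bed.npy'); 
def B(p): return [x+np.cos(a)*p[0]-np.sin(a)*p[1],y+np.sin(a)*p[0]+np.cos(a)*p[1],p[2]]
env.move_pose(B((-.03,0,.20)),[180,0,np.degrees(a)])
env.move_straight(B((-.03,0,.10)),rate=.1)
c=eyes.camera_params('wrist'); im=eyes.grab_frame('wrist'); np.savez('wh',im=im,**{k:np.array(v) for k,v in c.items()})
save('wh',cv2.resize(im,(800,600)))
print(status.current_eef_pos(),status.current_orientation(),status.current_t())
print(proj(c,np.array([B((-.03+.055,dy,.10-.001-.012)) for dy in(-.011,.011)]))*800/512)
```

```text
False
0.00045559883604484814 0.0 [ 0.632 -0.262  0.022]
0.0005431780284291877 0.0 [ 0.5676 -0.1075  0.1549] [-179.893    -0.0278   77.6005]
[0.5476 0.1341 0.1007] [179.9171  -0.0458  75.3457] 12.15
[[418.9535 235.3385]
 [372.5738 235.4132]]
```

View pics/wh.png

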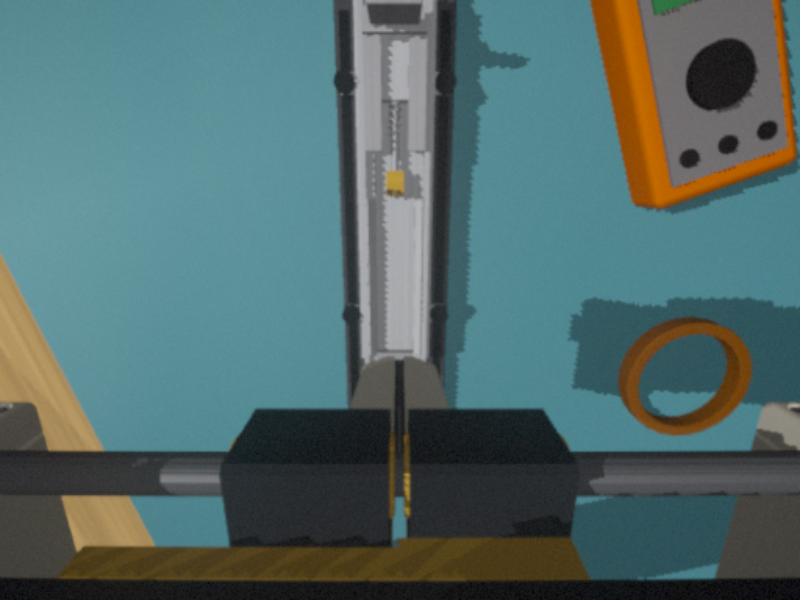

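wh shows an empty gripper: the fingers are closed at (400,380) with no strip between them, so the grasp missed. It also shows the channel clearly, with the follower at (395,182) and the lip at row ~352. I'll look at the strip again.

Run:
```python
from h import *
np.set_printoptions(suppress=True,precision=4)
ims=[]
for cam in ['top','side']:
    im=eyes.grab_frame(cam);c=eyes.camera_params(cam)
    for n in ['strip_mid','short_strip_mid']:
        for r in outline_of(cam,n)[:2]:
            px=np.array(r['centre'])*[512,384]; m=r['pixels'].astype(np.uint8)
            rr=cv2.minAreaRect(cv2.findNonZero(m)); b=cv2.boxPoints(rr)
            P=np.array([at_z(c,p,.009)[:2] for p in b]); e=max([P[1]-P[0],P[2]-P[1]],key=np.linalg.norm)
            print(cam,n,round(r['conf'],2),px,at_z(c,px,.01),np.linalg.norm(e),np.degrees(np.arctan2(e[1],e[0])))
    u=proj(c,[[.632,-.262,.02]])[0]; print(u)
    x0,y0=(315,165) if cam=='top' else (290,225)
    s=cv2.resize(im[y0:y0+75,x0:x0+100],None,fx=4,fy=4,interpolation=cv2.INTER_CUBIC); ims.append(s)
save('c2',np.hstack(ims))
c=eyes.camera_params('wrist'); p=status.current_eef_pos(); print('tips proj',proj(c,[[p[0],p[1],p[2]-.008]])*800/512)
```

```text
top strip_mid 0.74 [344.32   191.3856] [ 0.6399 -0.2432  0.01  ] 0.10789973736017842 -99.61179027602856
top short_strip_mid 0.5 [335.0016 248.7168] [ 0.4623 -0.2314  0.01  ] 0.06803662219095599 -96.19640132346316
[351.0244 194.0506]
side short_strip_mid 0.54 [279.7056 280.5888] [ 0.4625 -0.2401  0.01  ] 0.0710823691239717 -96.84842730614554
side short_strip_mid 0.15 [255.488  150.4896] [0.7607 0.2258 0.01  ] 0.1934504759727444 -85.74538156297548
[329.4073 250.541 ]
tips proj [[397.2658 347.5412]]
```

View pics/c2.png

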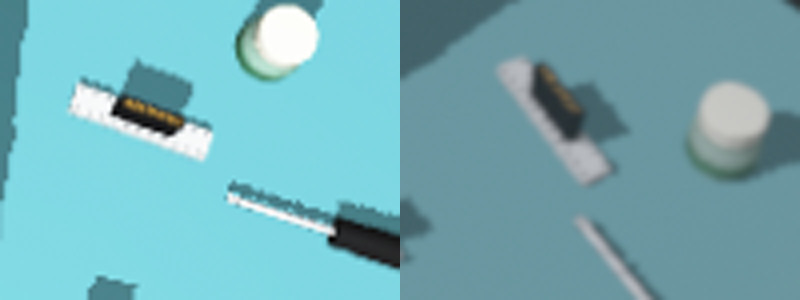

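c2 shows the strip still about where I aimed: carrier centre at crop (141,121), against an aim point at (144,116). I'll hover just over it with the fingers open and check the fingers against the strip.

Run:
```python
from h import *
np.set_printoptions(suppress=True,precision=4)
o=[180,0,77.6]; p=[.632,-.262]
q=status.current_eef_pos(); env.move_straight([q[0],q[1],.18],rate=.2)
env.move_pose([*p,.12],o); gripper_to(.06,40)
env.move_straight([*p,.058],rate=.1)
print(status.current_eef_pos(),status.current_orientation(),status.current_gripper_width())
ims=[]
for cam in ['wrist','top','side']:
    c=eyes.camera_params(cam); im=eyes.grab_frame(cam); np.savez('d_'+cam,im=im,**{k:np.array(v) for k,v in c.items()})
    print(cam,proj(c,[[*p,.05],[*p,.0]]))
    r=outline_of(cam,'strip_mid')
    for k in r[:2]: print(k['conf'],np.array(k['centre'])*[512,384],cv2.minAreaRect(cv2.findNonZero(k['pixels'].astype(np.uint8))))
    if cam=='wrist': ims.append(cv2.resize(im[140:260,150:360],(700,400),interpolation=cv2.INTER_CUBIC))
    else:
        u=proj(c,[[*p,.02]])[0].astype(int); ims.append(cv2.resize(im[u[1]-28:u[1]+29,u[0]-50:u[0]+50],(350,200),interpolation=cv2.INTER_CUBIC))
save('d',np.vstack([ims[0],np.hstack(ims[1:])])); print(status.current_t())
```

```text
[ 0.6324 -0.2624  0.0585] [179.9402   0.0267  77.5963] 0.05998565256629518
wrist [[253.5835 221.7733]
 [253.8015 202.163 ]]
0.92 [252.2112 196.6848] ((253.0, 202.49996948242188), (23.999996185302734, 112.99998474121094), 0.0)
top [[353.7823 191.9597]
 [349.2671 195.382 ]]
0.43 [205.6192 199.7184] ((207.97433471679688, 199.50633239746094), (105.17131042480469, 24.518463134765625), 23.03943634033203)
side [[330.782  244.1433]
 [328.5193 254.6709]]
0.84 [329.4208 254.784 ] ((329.79998779296875, 253.89999389648438), (36.0, 11.400001525878906), 53.13010025024414)
16.65
```

View pics/d.png

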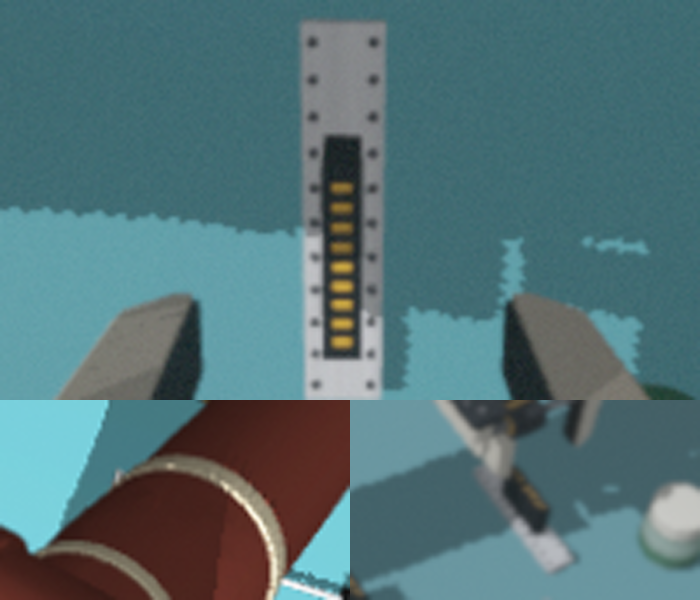

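d shows the moulding at crop (342,135–358) between the open fingers (tips at (200,295) and (505,295)). The tips look farther back or higher than the TCP data predicts, so I'll compute their real 3D position from the known 60 mm gap.

Run:
```python
from h import *
np.set_printoptions(suppress=True,precision=4)
im,c=load('d_wrist')
print(c['fx'],c['dist_coeffs'],np.array(c['R'])[2], -np.array(c['R']).T@np.array(c['t']))
s=.3; L=np.array([150+200*s,140+297*s]); Rr=np.array([150+505*s,140+297*s])
o,dl=ray(c,L); _,dr=ray(c,Rr); k=.06/np.linalg.norm(dl-dr)
tip=o+k*(dl+dr)/2; print('tip',tip, 'depth',k)
a=np.radians(77.6); t=np.array([.6324,-.2624,.0585]); d=tip-t
print('in tool x,y,z', d[0]*np.cos(a)+d[1]*np.sin(a), -d[0]*np.sin(a)+d[1]*np.cos(a), d[2])
# strip: carrier edges / moulding top centre
m=np.array([150+342*s,140+246*s]); print('mould top ctr',at_z(c,m,.042))
up=np.array([150+344*s,140+22*s]); P=at_z(c,up,.009); print('carrier +end',P, 'centre', P[:2]-.055*np.array([np.cos(a),np.sin(a)]))
# if carrier width 22 -> depth
l=np.array([150+301*s,140+22*s]);r=np.array([150+386*s,140+22*s]); _,a1=ray(c,l);_,a2=ray(c,r);k=.022/np.linalg.norm(a1-a2);print('carrier end by width',o+k*(a1+a2)/2)
```

```text
274.11327350179926 [-0.0125  0.      0.      0.      0.    ] [-0.0607 -0.2805 -0.9579] [ 0.6502 -0.1841  0.2492]
tip [ 0.6353 -0.2544  0.0832] depth 0.17965229558896936
in tool x,y,z 0.00846582901790344 -0.0011064670452175995 0.0246646686402869
mould top ctr [ 0.632  -0.2582  0.042 ]
carrier +end [ 0.6432 -0.2097  0.009 ] centre [ 0.6313 -0.2634]
carrier end by width [ 0.6431 -0.2095  0.0103]
```

Run:
```python
from h import *
np.set_printoptions(suppress=True,precision=4)
print(env.tips_ahead)
o=[180,0,77.7]; p=[.632,-.2615]
gripper_to(.045,45)
env.move_straight([*p,.0],o,rate=.1,max_force=6)
print(status.current_eef_pos(),status.current_wrist_force())
h=env.move_straight([*p,-.032],rate=.025,max_force=3)
e=status.current_eef_pos(); print(h,e,status.current_wrist_force())
np.save('bench',e[2])
if h:
    env.move_straight([*p,e[2]+.014],rate=.05)
    gripper_to(0.0,45); print(status.current_gripper_width(),status.current_grip_force(),status.current_eef_pos())
print(status.current_t())
```

```text
0.008
[ 0.6323 -0.2619  0.0003] [ 0.2096 -1.0099  0.058 ]
True [ 0.6318 -0.2614 -0.0243] [-0.559   0.4017  3.3416]
0.009959271636856433 44.99991416931152 [ 0.6318 -0.2614 -0.0105]
19.9
```

The fingertips actually sit about 24 mm behind the TCP, not 8 mm ahead. With that corrected the strip is held (width 10.0 mm, 45 N). Next I'll carry it to hover over the channel and look.

```bash
cat >> h.py <<'E'
bx,by,ba=np.load('bed.npy')
def B(X,Y,Z): return [bx+np.cos(ba)*X-np.sin(ba)*Y,by+np.sin(ba)*X+np.cos(ba)*Y,Z]
def toB(p): d=np.array(p[:2])-[bx,by]; return np.array([np.cos(ba)*d[0]+np.sin(ba)*d[1],-np.sin(ba)*d[0]+np.cos(ba)*d[1],p[2]])
UO=.0105 # underside z = TCP z + UO
O=[180,0,np.degrees(ba)]
E
python3 - <<'E'
from h import *
np.set_printoptions(suppress=True,precision=4)
e=status.current_eef_pos()
env.move_straight([e[0],e[1],.09],rate=.15)
print(status.current_gripper_width(),status.current_wrist_force())
env.move_pose(B(-.02,0,.09),O)
env.move_straight(B(-.02,0,.048-UO),rate=.1)
env.wait(.2)
c=eyes.camera_params('wrist'); im=eyes.grab_frame('wrist'); np.savez('hv',im=im,**{k:np.array(v) for k,v in c.items()})
e=status.current_eef_pos(); print(e,toB(e),status.current_orientation(),status.current_wrist_force(),status.current_gripper_width(),status.current_t())
cr=im[60:240,170:330]; save('hv',cv2.resize(cr,(533,600),interpolation=cv2.INTER_CUBIC))
w=lambda X:((proj(c,X)-[170,60])*600/180).round(1)
print('strip end',w([B(.035,y,.057) for y in(-.011,.011)]),'mould',w([B(.005,y,.09) for y in(-.005,.005)]))
print('fol(+14)',w([B(.041,y,.0365) for y in(-.005,.005)]),'bededge x=.1',w([B(.1,y,.012) for y in(-.035,.035)]))
E
```

```text
0.009657141928818554 [-0.2322 -0.1225 -1.5559]
[0.55   0.1438 0.0381] [-0.0197 -0.0004  0.0381] [179.9356  -0.0402  75.3556] [ 0.639   0.0992 -0.8685] 0.009424543454948352 23.1667
strip end [[335.4 323.9]
 [218.6 324.1]] mould [[307.2 537.6]
 [245.9 537.7]]
fol(+14) [[301.5 280.6]
 [253.4 280.7]] bededge x=.1 [[439.2  -7.3]
 [115.1  -6.9]]
```

View pics/hv.png

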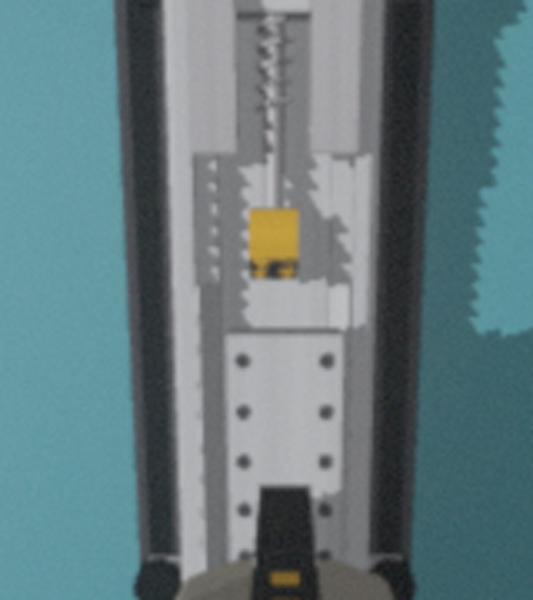

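hv shows the held strip's end at rows ~333 (columns 226–343, centre 284) and the yellow follower at columns 249–300 (centre 274), with its face at row ~278. The strip is therefore about 1.7 mm too far to bed −y, with about an 8 mm gap to the follower. I'll correct that, go down into the flare under force guard, and feel for the follower.

Run:
```python
from h import *
np.set_printoptions(suppress=True,precision=4)
def fB():
    f=status.current_wrist_force(); return np.array([np.cos(ba)*f[0]+np.sin(ba)*f[1],-np.sin(ba)*f[0]+np.cos(ba)*f[1],f[2]])
Y=.0017; X=-.0205
env.move_straight(B(X,Y,.048-UO),O,rate=.05)
h=env.move_straight(B(X,Y,.0268-UO),rate=.03,max_force=4)
env.wait(.2)
print('down',h,toB(status.current_eef_pos()),fB(),status.current_gripper_width())
if not h:
    h=env.move_straight(B(X+.018,Y,.0268-UO),rate=.02,max_force=3.5)
    env.wait(.2)
    print('push',h,toB(status.current_eef_pos()),fB(),status.current_moment(),status.current_gripper_width())
print(status.current_t())
```

```text
down False [-0.0204  0.0015  0.0165] [-0.405  -0.2781 -0.9177] 0.009739072859817772
push True [-0.0116  0.0028  0.0152] [-1.2564 -0.1173 -0.6002] [-0.2033  0.1038 -0.0122] 0.009891372767706678
25.2667
```

```bash
cat >> h.py <<'E'
def fB():
    f=status.current_wrist_force(); return np.array([np.cos(ba)*f[0]+np.sin(ba)*f[1],-np.sin(ba)*f[0]+np.cos(ba)*f[1],f[2]])
E
python3 - <<'E'
from h import *
np.set_printoptions(suppress=True,precision=4)
Y=.0017
h=env.move_straight(B(-.0012,Y,.0268-UO),rate=.02,max_force=11)
env.wait(.3)
print('push',h,toB(status.current_eef_pos()),toB(status.current_eef_pos()),fB(),status.current_moment(),status.current_gripper_width(),status.current_orientation())
im=eyes.grab_frame('wrist'); c=eyes.camera_params('wrist'); np.savez('pu',im=im,**{k:np.array(v) for k,v in c.items()})
print(status.current_t())
E
```

```text
push False [-0.0048  0.0028  0.0156] [-0.0048  0.0028  0.0156] [-5.7171  1.4582 -1.3186] [-1.4355  0.5859  0.0552] 0.009854734254241191 [-179.7127    0.464    75.2553]
26.2833
```

Run:
```python
from h import *
np.set_printoptions(suppress=True,precision=4)
Y=.0012
h=env.move_straight(B(.004,Y,.0268-UO),rate=.02,max_force=8)
env.wait(.3)
print('push',h,toB(status.current_eef_pos()),fB(),status.current_moment(),status.current_gripper_width(),status.current_orientation())
print(status.current_t())
```

```text
push False [-0.001   0.0027  0.0156] [-8.5587  2.1415  0.1176] [-1.8085  0.9425  0.0965] 0.009521742135030526 [-179.6378    0.5678   75.2289]
26.9917
```

Run:
```python
from h import *
np.set_printoptions(suppress=True,precision=4)
h=env.move_straight(B(.004,.0012,.0185-UO),rate=.015,max_force=5)
env.wait(.2)
print('down',h,toB(status.current_eef_pos()),fB(),status.current_gripper_width(),status.current_orientation())
im=eyes.grab_frame('wrist'); c=eyes.camera_params('wrist'); np.savez('dn',im=im,**{k:np.array(v) for k,v in c.items()})
print(status.current_t())
```

```text
down True [-0.0037  0.0011  0.0099] [-3.5096 -0.0534  5.531 ] 0.009665612710783108 [-179.7862    0.7104   75.1043]
27.7083
```

Run:
```python
from h import *
np.set_printoptions(suppress=True,precision=4)
env.move_straight(B(-.0036,.0012,.0200-UO),rate=.02)
print(toB(status.current_eef_pos()),fB())
gripper_to(.028)
print(toB(status.current_eef_pos()),fB(),status.current_gripper_width())
env.move_straight(B(-.0036,.0012,.08),rate=.08)
env.move_straight(B(-.03,0,.13),O,rate=.15)
c=eyes.camera_params('wrist'); im=eyes.grab_frame('wrist'); np.savez('re',im=im,**{k:np.array(v) for k,v in c.items()})
r=outline_of('wrist','strip_mid'); 
for k in r[:1]:
    rr=cv2.minAreaRect(cv2.findNonZero(k['pixels'].astype(np.uint8))); print(k['conf'],rr)
f=toB(at_z(c,rr[0],.029)); print('carrier centre bed',f)
x0,y0=140,20
cr=im[y0:y0+240,x0:x0+220]; save('re',cv2.resize(cr,(550,600),interpolation=cv2.INTER_CUBIC))
w=lambda X:((proj(c,X)-[x0,y0])*2.5).round(1)
print('strip corners if seated',w([B(x,y,.029) for x in(-.0587,.0513) for y in(-.011,.011)]))
print('tab rail0',w([B(.132,y,z) for y in (-.013,.013) for z in(.067,)]),'lip top',w([B(-.061,0,.025)]))
print(status.current_t())
```

```text
[-0.0037  0.0011  0.01  ] [-3.2138  1.3914  4.6779]
[-0.0034  0.0013  0.0094] [ 1.1139 -0.3676  0.6238] 0.028067250259866932
0.93 ((254.63253784179688, 166.4741973876953), (21.128311157226562, 101.32157897949219), 1.0809242725372314)
carrier centre bed [-0.0025  0.0003  0.029 ]
strip corners if seated [[311.6 488.8]
 [263.1 488.9]
 [313.9 235.6]
 [260.  235.6]]
tab rail0 [[326.7 -25.2]
 [246.  -25.1]] lip top [[287.4 490.5]]
30.1667
```

View pics/re.png

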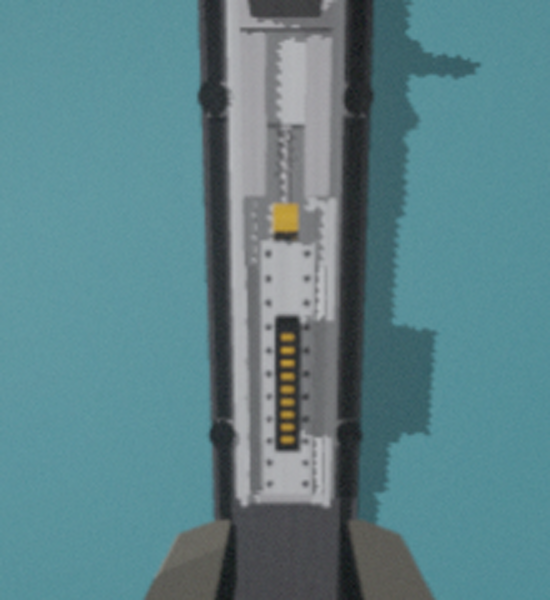

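re shows the strip seated: carrier rows 240–492 and columns 262–313, between the follower (285,235) and the lip at row ~495, with the rail still open. Now I'll push the rail by its tab from behind with closed fingers.

Run:
```python
from h import *
np.set_printoptions(suppress=True,precision=4)
gripper_to(0.0,20)
env.move_straight(B(.157,0,.13),O,rate=.2)
Z=.0225
h0=env.move_straight(B(.157,0,Z),rate=.1,max_force=5)
print(h0,toB(status.current_eef_pos()),fB(),status.current_gripper_width())
if not h0:
    h=env.move_straight(B(.130,0,Z),rate=.03,max_force=2)
    print('touch',h,toB(status.current_eef_pos()),fB())
    h=env.move_straight(B(.070,0,Z),rate=.03,max_force=9)
    print('push',h,toB(status.current_eef_pos()),fB())
    env.wait(.3); print(toB(status.current_eef_pos()),fB())
    eyes.grab_frame('side')
print(status.current_t())
```

```text
False [ 0.1573 -0.0006  0.0234] [-0.2053  0.2731  0.1099] 0.0006783179307347405
touch True [0.1402 0.0004 0.0221] [-0.3455 -0.8146 -1.2116]
push True [0.0867 0.0011 0.0219] [ 0.2061 -0.2498  0.1583]
[0.0883 0.0031 0.0208] [-0.1957  0.3233  0.2873]
35.7417
```

Run:
```python
from h import *
np.set_printoptions(suppress=True,precision=4)
Z=.0225
env.move_straight(B(.092,0,Z),rate=.03); env.wait(.2); print(toB(status.current_eef_pos()),fB())
for tgt in (.086,.083,.080,.077):
    h=env.move_straight(B(tgt,0,Z),rate=.02,max_force=12)
    env.wait(.2); print(tgt,h,toB(status.current_eef_pos()),fB())
    if h or fB()[0]>9: break
print(status.current_t())
```

```text
[0.0919 0.0001 0.0224] [-0.4148 -0.4683 -0.5943]
0.086 False [0.0867 0.0001 0.0225] [ 2.2362  0.0371 -1.1266]
0.083 False [0.0867 0.0001 0.0226] [ 6.923  -0.2916 -2.2718]
0.08 False [0.0868 0.     0.0228] [10.4768 -1.2674 -4.616 ]
37.9
```

Run:
```python
from h import *
np.set_printoptions(suppress=True,precision=4)
env.move_straight(B(.105,0,.0225),rate=.05); env.move_straight(B(.105,0,.13),rate=.15); env.move_straight(B(-.03,0,.16),rate=.2)
c=eyes.camera_params('wrist'); im=eyes.grab_frame('wrist')
for n in ('strip_mid','rail'):
  for k in outline_of('wrist',n)[:1]:
    rr=cv2.minAreaRect(cv2.findNonZero(k['pixels'].astype(np.uint8))); print(n,k['conf'],rr,toB(at_z(c,rr[0],.029)))
for k in spot_in('wrist','tab_mid')[:1]: print('tab',k['conf'],toB(at_z(c,np.array(k['centre'])*[512,384],.06)))
# grey profile along the centre line at tab top height / tine height off-centre, bed x mm
g=cv2.cvtColor(im,cv2.COLOR_RGB2GRAY).astype(float)
for y,z,xs in ((.010,.067,np.arange(.05,.11,.003)),(.010,.035,np.arange(-.03,.05,.004)),(-.010,.035,np.arange(-.03,.05,.004))):
    u=proj(c,np.array([B(x,y,z) for x in xs])).astype(np.float32)
    v=cv2.remap(g,u[:,:1].copy(),u[:,1:].copy(),1).ravel(); print(y,z,[(round(x*1000),int(q)) for x,q in zip(xs,v)])
print(status.current_t(),status.current_wrist_force())
```

```text
strip_mid 0.73 ((256.0, 163.5), (17.999996185302734, 92.99998474121094), 0.0) [-0.0021 -0.0001  0.029 ]
rail 0.77 ((255.5, 120.5), (65.0, 31.0), 90.0) [0.0469 0.0006 0.029 ]
tab 0.61 [ 0.0624 -0.0011  0.06  ]
0.01 0.067 [(50, 154), (53, 155), (56, 155), (59, 154), (62, 153), (65, 149), (68, 148), (71, 92), (74, 157), (77, 153), (80, 117), (83, 119), (86, 119), (89, 150), (92, 174), (95, 173), (98, 173), (101, 173), (104, 173), (107, 171)]
0.01 0.035 [(-30, 161), (-26, 157), (-22, 164), (-18, 168), (-14, 146), (-10, 168), (-6, 160), (-2, 165), (2, 168), (6, 153), (10, 163), (14, 150), (18, 151), (22, 151), (26, 152), (30, 152), (34, 151), (38, 153), (42, 153), (46, 154)]
-0.01 0.035 [(-30, 109), (-26, 109), (-22, 108), (-18, 109), (-14, 101), (-10, 111), (-6, 107), (-2, 110), (2, 110), (6, 101), (10, 110), (14, 103), (18, 112), (22, 153), (26, 153), (30, 152), (34, 154), (38, 154), (42, 155), (46, 153)]
40.4583 [-0.0149  0.0229  0.205 ]
```

```bash
python3 -c "
from h import *
print(workorder.job_done())"
```

```text
the job is handed in; nothing more can be done
None
```

The long strip lies flat in the channel between follower and lip, and the keeper rail is pushed up against its stop. The job is handed in at about 40 s of robot time, but no verdict came back, so I can't confirm it passed. The first grasp closed on nothing because the fingertips sit about 24 mm behind the TCP rather than 8 mm ahead; correcting for that fixed it.

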